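# Stand the fallen test tile back in its row

## Robot

A 6-joint arm with a two-finger parallel gripper is mounted at the origin on a cart in front of the work surface, level with it; the furniture and walls round the work are solid. World frame = base frame: x ahead of the robot, y to its left, z up, the work surface at z = 0. Lengths are in m, angles in rad, forces in N, time in s.
With the tool pointing down it reaches from about 0.35 to 0.975 m from the base axis. Payload 7.1 kg.
Tool frame: the origin (TCP) lies midway between the tips of the shut fingers; the grasp point (between the pads) lies 19 mm behind it (ctrl.grasp_offset is the z of the grasp point in the tool frame, in m); z points along the fingers, y is the direction in which the jaws open and shut (so a half turn about z gives the same grasp; the last joint's range is limited). The gripper opens to 88 mm and grips with 3 to 60 N. Pads are 20 mm wide; open, the fingers measure 115 mm over their backs; the gripper's body (75 mm by 178 mm) begins 61 mm behind the grasp point.
Start: joints at [-1.31, 0.423, 1.63, -0, 1.089, -0.019], TCP at [0.173, -0.601, 0.223] pointing down, gripper open.
Joint ranges: [-3, 3], [-0.9, 2.11], [0.09, 2.58], [-1.31, 4.45], [0.11, 2.69], [-2.54, 2.54]. Speed limits (rad/s): [2.39, 2.39, 3.01, 3.14, 3.14, 3.14].

## Interface

Orientations are given as a rotation vector (axis times angle).
In Python, from plant import ctrl gives the robot as it stands. The module is installed in compiled form; this text tells all that it offers.
- The arm moves only by the tool move_arm, never from a script. Its argument "plan" is text: rows parted by semicolons, each of 6 numbers parted by spaces: the shift along the tool's x, y, z in mm, then the turn, a rotation vector about the tool's x, y, z in rad. A call has 1 to 5 rows; each row shifts and turns the commanded pose from where the row before left it, along the tool's axes as they then stand; what a row does not reach is not made up. A row lasts 1/8 s, in which the tool goes at most 62.5 mm and 10.7 degrees, less where a joint would pass 70% of its speed; a pose out of reach is approached as far as the arm can. A call with a gripper value outside its range is refused whole. "gripper" is the closure in counts, from 0 (fully open) to 255 (shut), set as the call begins (left out, the last holds). The fingers move at their own pace and stop on an object; "force" is the grip in N (left out, the last holds). Time passes only in rows, so rows that do not move let the fingers close. It gives the time, the measured TCP pose, the force and the opening at its end, in the units of the state.
- ctrl.state(): the state, without advancing time (a new reading comes with each control period).
- ctrl.snapshot(name): name is "side" or "top" or "wrist"; returns a dict with "frame" (400x640x3 uint8, red, green, blue), "fx", "fy", "cx", "cy" (pixels), "view" (4x4, takes a point from world to camera coordinates); the wrist camera has in their place "hand_eye" (4x4, takes a point from camera to tool coordinates, whose origin is the TCP and whose axes are the flange's). Camera axes: x right, y up, looking along -z (the intrinsics and any distortion apply to the point x, -y, -z); pixel columns grow to the right and rows downward; lengths in m; the calibration is good to about 2 mm. A picture is of the moment at which its call begins: read the wrist's pose just before it. There is no depth.
- ctrl.close_job(): hands the job in, once; it reports no verdict.
The state is a dict: "time": time; "q": joint angles; "dq": joint speeds; "joint_torque": joint torques, N m; "ee_pos": TCP position; "ee_rot": TCP orientation; "ft_force": force on the tool from outside, world axes, zero at the start; "moment": the same for the moment, N m; "finger_gap": finger opening in m.
Only numpy, scipy, OpenCV 4.12 (cv2) and the standard library are available. Lean on these libraries where they do the work, as an engineer would, in place of code of your own. Each camera call takes 0.05 s, during which the arm holds its last target.

## Task

The blue glaze test tile has fallen on its face in front of the wooden strip. Using pushes only, never lifting it off the table, tip it back up onto its foot and slide it toe first into the gap between the green and the cream tile, until its toe is up against the strip, upright, squarely in line and about midway between them. Do not disturb the two standing tiles or the other things on the table.

Things in the scene. Friction and masses are not known exactly. Their poses are not given: they have to be found in the camera images.
- tile_blue: Blue L-shaped test tile, loose: plate 46 wide, 7 thick, 62 high on a foot 44 long, 6 thick. Origin: centre of the foot's 44x46 underside; z up the plate, x from plate to toe. Plate: x -22..-15, z 0..62; foot: x -22..22, z 0..6; y -23..23 mm. About 55 g. It starts lying on the plate's outer face (x up, z level, away from the strip): the plate lies flat, the foot stands up 44 mm at the end nearer the strip.
- heel (a point): The blue tile's heel: midpoint of the bottom edge of the plate's outer face; this edge rests on the table both when the tile lies and when it stands. Pushed near the top of the foot's inner side (the side over the plate) towards the strip, the tile tips about this edge onto its foot
- toe (a point): The blue tile's toe: midpoint of the foot's far end at its underside, 44 mm from the heel; 44 mm above the table while the tile lies, on the table when it stands
- strip: Wooden strip, fixed to the table, 22 (x) x 355 (y) x 11 mm high; origin at the centre of its underside, x across it pointing away from the robot, y along it. Its near face, which stops the toes, is at x = -11 mm. The gap for the blue tile is at its middle (y = 0), the standing tiles at y = +105 and -105 mm, all with their x axes along the strip's x
- tile_green: Green L-shaped test tile, loose: plate 46 wide, 7 thick, 62 high on a foot 44 long, 6 thick. Origin: centre of the foot's 44x46 underside; z up the plate, x from plate to toe. Plate: x -22..-15, z 0..62; foot: x -22..22, z 0..6; y -23..23 mm. Stands in the row, toe at the strip; leave it alone.
- tile_cream: Cream L-shaped test tile, loose: plate 46 wide, 7 thick, 62 high on a foot 44 long, 6 thick. Origin: centre of the foot's 44x46 underside; z up the plate, x from plate to toe. Plate: x -22..-15, z 0..62; foot: x -22..22, z 0..6; y -23..23 mm. Stands in the row, toe at the strip; leave it alone.
- tub_ochre: Ochre tub, 67 across, 62 high, bystander; origin under its centre
- tub_plum: Plum tub, 67 across, 57 high, bystander; origin under its centre
- spray_bottle: Spray bottle, 100x109x275, bystander; origin under its centre
- brush: Brush, 11x190x12, lying, bystander; origin under its centre
- mallet: Wooden mallet, 110x273x66, lying, bystander; origin under its middle
- tape_roll: Roll of tape lying flat, 100 across, 24 high, bystander; origin under its centre
Mind the look-alikes: they are no part of the job. What is shaped like the tile_blue but red is not meant.

How it is judged:
At the end, for the whole second after the job is handed in: The blue tile stands on its foot on the table (within 0.08 rad of upright), at rest, the middle of its toe within 5 mm of the strip's near face and within 40 mm of the middle of the gap along the strip, its foot square to the strip within 0.14 rad (angle between tile_blue's own z axis and vertical below 0.08 rad and x of toe in the frame of strip between -0.016 and -0.008 m and y of toe in the frame of strip between -0.04 and 0.04 m and angle between the x axis of tile_blue and the x axis of strip, either way round below 0.14 rad and height (world z) of tile_blue below 0.004 m and linear speed of tile_blue below 0.01 m/s); the robot touches nothing.
It fails at once if the blue tile is lifted off the table (its heel edge rises more than 15 mm) (height (world z) of heel above 0.015 m).
It fails at once if the green standing tile is moved more than 10 mm or tipped (distance of tile_green from where it was at the start of the episode above 0.01 m or angle between tile_green's own z axis and vertical above 0.2 rad).
It fails at once if the cream standing tile is moved more than 10 mm or tipped (distance of tile_cream from where it was at the start of the episode above 0.01 m or angle between tile_cream's own z axis and vertical above 0.2 rad).
It fails at once if a tub, the spray bottle, the brush, the mallet or the tape is moved more than 10 mm (distance of any of tub_ochre, tub_plum, spray_bottle, brush, mallet, tape_roll from where it was at the start of the episode above 0.01 m).
It also fails if it takes over 42 s, if anything falls off the work surface, if the arm or the gripper's body presses on something with over 40 N, if the wrist force passes 120 N, or if a joint passes its speed limit or range.

## Working session

There is one attempt and no reset: what is moved stays moved. The work goes in short steps, Python scripts to look and compute and a tool call to move; the robot and the scene stay as the last step left them, time stands still between calls to the robot, and variables do not carry over. Pictures are saved under pics/ and viewed, and the job is handed in when it is done.

Besides the shell and the picture viewer there is one more tool, called after "Call:" as name(argument=value, ...), one argument or row to a line, values as JSON. move_arm: Moves the arm, as the interface text tells. Its arguments: {"type":"object","properties":{"plan":{"type":"string"},"gripper":{"type":"number"},"force":{"type":"number"}},"required":["plan"]}

```bash
mkdir -p pics; ls; python3 - <<'E'
from plant import ctrl
import cv2,numpy as np
s=ctrl.state();print({k:np.round(v,3).tolist() for k,v in s.items()})
for n in ["top","side"]:
    d=ctrl.snapshot(n);cv2.imwrite(f"pics/{n}0.png",d["frame"][:,:,::-1])
    print(n,{k:np.round(v,4).tolist() for k,v in d.items() if k!="frame"})
    np.savez(f"{n}0.npz",**d)
E
```

```text
pics
{'time': 0.0, 'q': [-1.31, 0.424, 1.631, -0.0, 1.089, -0.019], 'dq': [0.0, -0.0, 0.001, -0.0, -0.001, 0.0], 'joint_torque': [0.0, -54.463, -27.367, 0.064, 0.023, -0.0], 'ee_pos': [0.172, -0.6, 0.222], 'ee_rot': [-3.109, -0.438, 0.0], 'ft_force': [0.005, 0.563, -1.074], 'moment': [-0.017, -0.054, 0.006], 'finger_gap': 0.087}
top {'fx': 406.3079, 'fy': 406.3079, 'cx': 322.5515, 'cy': 205.3868, 'view': [[-0.029, -0.9995, -0.01, 0.074], [0.9895, -0.0301, 0.1412, -0.5851], [-0.1415, -0.0058, 0.9899, -1.2502], [0.0, 0.0, 0.0, 1.0]]}
side {'fx': 389.076, 'fy': 389.076, 'cx': 314.2998, 'cy': 197.6465, 'view': [[-0.9619, -0.2732, -0.0094, 0.5661], [0.1141, -0.4323, 0.8945, -0.0974], [-0.2484, 0.8593, 0.447, -1.2011], [0.0, 0.0, 0.0, 1.0]]}
```

View pics/top0.png

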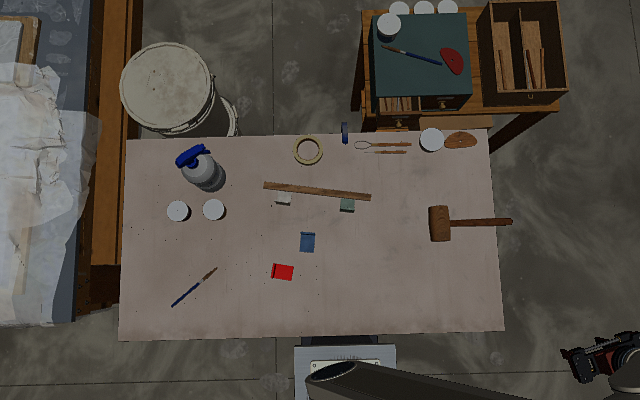

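View pics/side0.png

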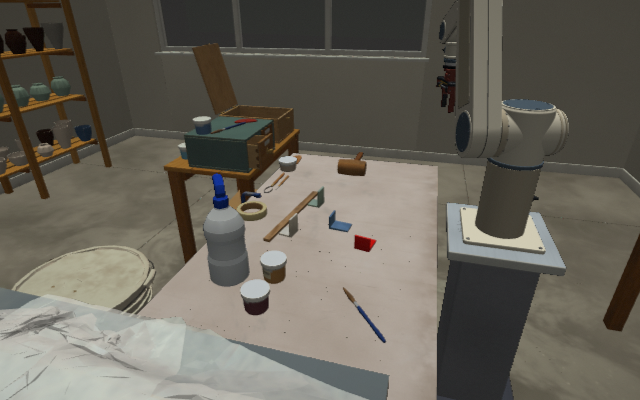

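Candidates in the top view: the blue tile is at (307,242) and the red look-alike, lying down, is at (283,271). The green tile (347,205) and cream tile (283,198) are both standing. I choose the blue one at (307,242) and will check it in a close crop.

```bash
python3 - <<'E'
import cv2,numpy as np
d=np.load("top0.npz");f=d["frame"][:,:,::-1]
cv2.imwrite("pics/top0c.png",cv2.resize(f[170:290,250:380],None,fx=6,fy=5,interpolation=cv2.INTER_CUBIC)[:600])
c=f[170:290,250:380];cv2.imwrite("pics/top0c.png",cv2.resize(c,None,fx=5,fy=5,interpolation=cv2.INTER_CUBIC))
d=np.load("side0.npz");f=d["frame"][:,:,::-1]
c=f[180:260,260:390];cv2.imwrite("pics/side0c.png",cv2.resize(c,None,fx=6,fy=6,interpolation=cv2.INTER_CUBIC))
E
```

```text
(no output)
```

View pics/top0c.png

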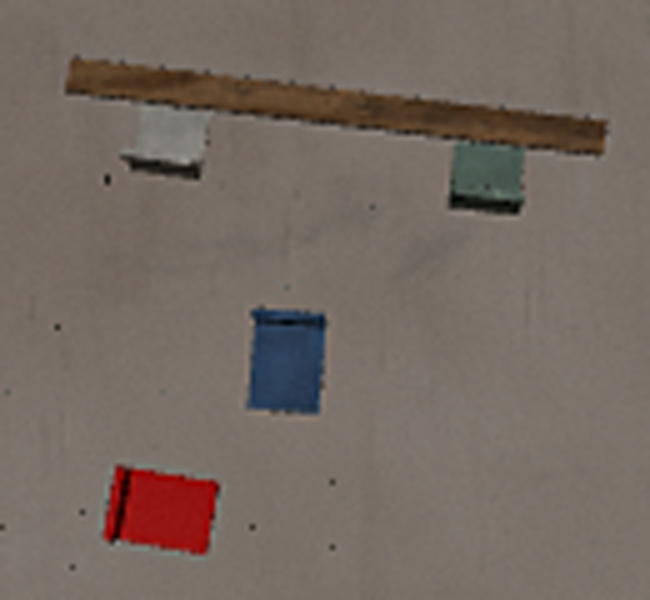

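View pics/side0c.png

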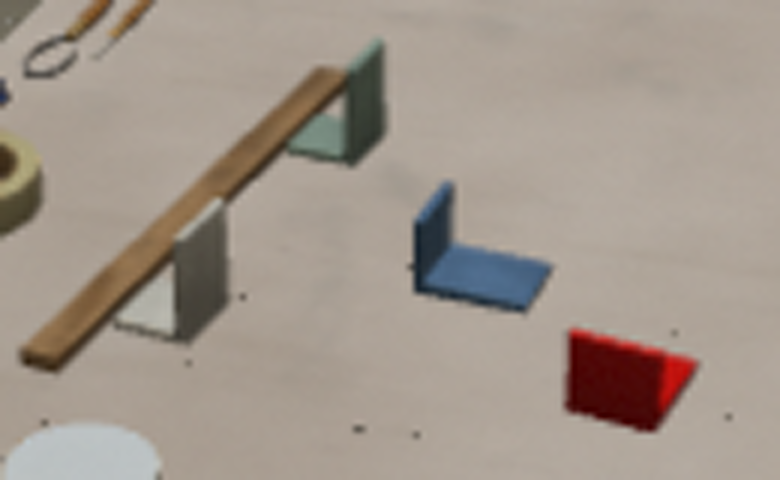

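The crop shows the blue tile lying down, with its foot standing at the strip end. The foot's top edge runs (253,308)–(326,314) and the plate end (247,408)–(320,414), in crop pixels. The strip's corners are at (75,58), (605,120), (602,154) and (67,94).

```bash
cat > h.py <<'E'
import numpy as np,cv2
def ray(d,u,v,z):
    V=d["view"];R=V[:3,:3];t=V[:3,3]
    o=-R.T@t
    r=R.T@np.array([(u-d["cx"])/d["fx"],-(v-d["cy"])/d["fy"],-1])
    return o+r*(z-o[2])/r[2]
def proj(d,p):
    c=d["view"][:3,:3]@np.asarray(p)+d["view"][:3,3]
    return np.array([d["cx"]+d["fx"]*c[0]/-c[2], d["cy"]-d["fy"]*c[1]/-c[2]])
E
python3 - <<'E'
from h import *
d=dict(np.load("top0.npz"));f=lambda a,z:ray(d,250+(a[0]+.5)/5-.5,170+(a[1]+.5)/5-.5,z)
S=[f(a,.011) for a in [(75,58),(605,120),(602,154),(67,94)]]
print("strip",np.round(S,4)); c=np.mean(S,0);e=(S[0]+S[3]-S[1]-S[2]);ang=np.arctan2(e[1],e[0])
print("c",c.round(4),"len",np.linalg.norm(e)/2,"wid",np.linalg.norm(S[0]+S[1]-S[2]-S[3])/2,"yawx",ang-np.pi/2)
B=[f(a,.044) for a in [(253,308),(326,314)]]+[f(a,.007) for a in [(320,414),(247,408)]]
print("blue",np.round(B,4))
E=B[3]-B[2];F=B[0]-B[1]
print("wid",np.linalg.norm(E),np.linalg.norm(F),"yaw",np.arctan2(E[1],E[0])-np.pi/2,np.arctan2(F[1],F[0])-np.pi/2)
g=(B[0]+B[1])/2-(B[2]+B[3])/2;print("lenvec",g[:2],np.linalg.norm(g[:2]),np.arctan2(g[1],g[0]))
R=[f(a,.0) for a in [(218,485),(207,553),(105,541)]];print("red",np.round(R,3))
# side check
ds=dict(np.load("side0.npz"))
for p in B+S: q=proj(ds,p);print(((q-[260,180])*6).round(0))
E
```

```text
strip [[ 0.6776  0.245   0.011 ]
 [ 0.6255 -0.1013  0.011 ]
 [ 0.6032 -0.0983  0.011 ]
 [ 0.6537  0.2504  0.011 ]]
c [0.64  0.074 0.011] len 0.3512615020825467 wid 0.02353637404266561 yawx -0.14651720171880522
blue [[0.5068 0.1293 0.044 ]
 [0.5017 0.0834 0.044 ]
 [0.4403 0.09   0.007 ]
 [0.4455 0.1368 0.007 ]]
wid 0.047151442225304784 0.046142705919706505 yaw -0.11072343344139335 -0.11177787591459798
lenvec [ 0.06134184 -0.00704789] 0.06174539825555111 -0.11439373671580777
red [[0.397 0.157 0.   ]
 [0.354 0.165 0.   ]
 [0.364 0.23  0.   ]]
[409. 215.]
[440. 176.]
[550. 257.]
[522. 301.]
[ 17. 341.]
[313.  61.]
[346.  67.]
[ 58. 354.]
```

The strip centre is at (0.640, 0.074) with yaw -0.147. Its measured length of 351 mm and width of 23.5 mm match the sizes given. The blue tile's yaw is -0.112, and its foot's inner face is near (0.498, 0.107). I'll approach with the fingers nearly shut, about 12 mm apart, so they touch the tile at two points.

Call:
move_arm(
  plan="0 0 0 0 0 0.13; 0 0 0 0 0 0.13; 0 0 0 0 0 0.13; 15 -50 0 0 0 0; 15 -50 0 0 0 0",
  gripper=220,
  force=20,
)

```text
time: 0.72
ee_pos: [0.2135, -0.5033, 0.222]
ee_rot: [-3.136, 0.175, 0.0]
ft_force: [1.1, 0.9, -0.5]
finger_gap: 0.0411
```

Call:
move_arm(
  plan="15 -50 0 0 0 0; 15 -50 0 0 0 0; 15 -50 0 0 0 0; 15 -50 0 0 0 0; 15 -50 0 0 0 0",
)

```text
time: 1.35
ee_pos: [0.3157, -0.2627, 0.2226]
ee_rot: [-3.137, 0.174, -0.0]
ft_force: [-0.4, -0.2, 0.0]
finger_gap: 0.0121
```

Call:
move_arm(
  plan="15 -50 0 0 0 0; 15 -50 0 0 0 0; 15 -50 0 0 0 0; 15 -50 0 0 0 0; 0 0 0 0 0 0",
)

```text
time: 1.98
ee_pos: [0.3979, -0.0695, 0.2226]
ee_rot: [-3.137, 0.164, -0.0]
ft_force: [-0.4, -0.6, 0.8]
finger_gap: 0.0123
```

```bash
cat >> h.py <<'E'
from scipy.spatial.transform import Rotation as Ro
def show(s,tgt=None):
    R=Ro.from_rotvec(s["ee_rot"]).as_matrix()
    print("t",round(s["time"],2),"pos",np.round(s["ee_pos"],4),"heading",round(np.arctan2(R[1,0],R[0,0]),4),"z",R[:,2].round(3),"gap",round(s["finger_gap"],4),"F",np.round(s["ft_force"],2),"q6",round(s["q"][5],2))
    if tgt is not None: print("toolshift mm",(R.T@(np.array(tgt)-s["ee_pos"])*1000).round(1))
E
python3 - <<'E'
from h import *
from plant import ctrl
show(ctrl.state(),[.4764,.1096,.10])
E
```

```text
t 1.98 pos [ 0.3979 -0.0695  0.2226] heading -0.1047 z [ 0.  0. -1.] gap 0.0123 F [-0.42 -0.58  0.78] q6 1.47
toolshift mm [  59.4 -186.3  122.7]
```

Call:
move_arm(
  plan="12 -37 0 0 0 0.007; 12 -37 0 0 0 0; 12 -37 0 0 0 0; 12 -37 20 0 0 0; 12 -37 40 0 0 0",
)

```text
time: 2.6
ee_pos: [0.48, 0.105, 0.1632]
ee_rot: [-3.135, 0.185, -0.006]
ft_force: [0.3, 0.7, 0.1]
finger_gap: 0.0117
```

Call:
move_arm(
  plan="0 0 30 0 0 0; 0 0 30 0 0 0; 0 0 0 0 0 0; 0 0 0 0 0 0",
)

```text
time: 3.1
ee_pos: [0.4786, 0.1041, 0.1034]
ee_rot: [-3.136, 0.185, -0.001]
ft_force: [0.5, -0.5, 1.1]
finger_gap: 0.0119
```

```bash
cat >> h.py <<'E'
def snap(c,names,tag):
    for n in names:
        d=c.snapshot(n);np.savez(f"{n}{tag}.npz",**d);f=d["frame"][:,:,::-1]
        if n=="top": f=cv2.resize(f[150:270,240:390],None,fx=5,fy=5,interpolation=cv2.INTER_CUBIC)
        if n=="side": f=cv2.resize(f[160:260,260:390],None,fx=6,fy=6,interpolation=cv2.INTER_CUBIC)
        cv2.imwrite(f"pics/{n}{tag}.png",f)
E
python3 - <<'E'
from h import *
from plant import ctrl
show(ctrl.state(),[.4764,.1096,.037])
snap(ctrl,["side","wrist"],"1")
E
```

```text
t 3.1 pos [0.4786 0.1041 0.1034] heading -0.1181 z [ 0.001  0.    -1.   ] gap 0.0119 F [ 0.47 -0.53  1.07] q6 1.88
toolshift mm [-2.8 -5.2 66.4]
```

View pics/side1.png

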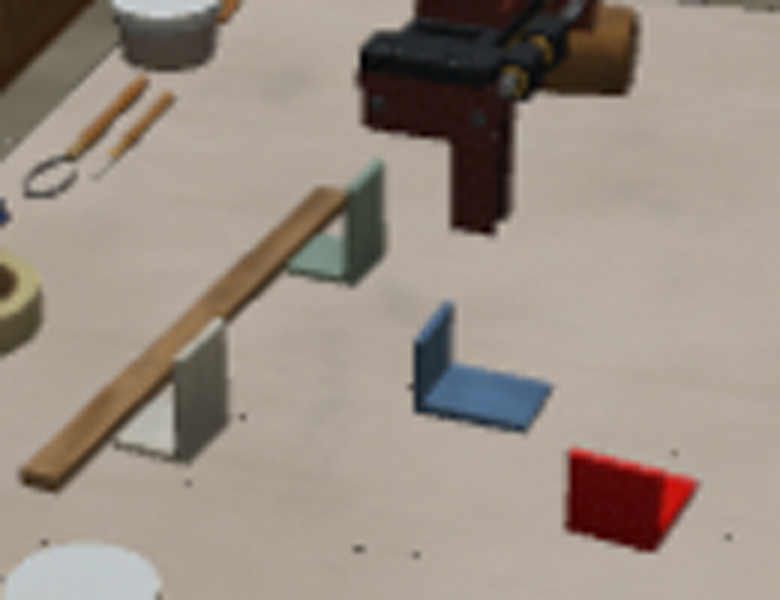

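View pics/wrist1.png

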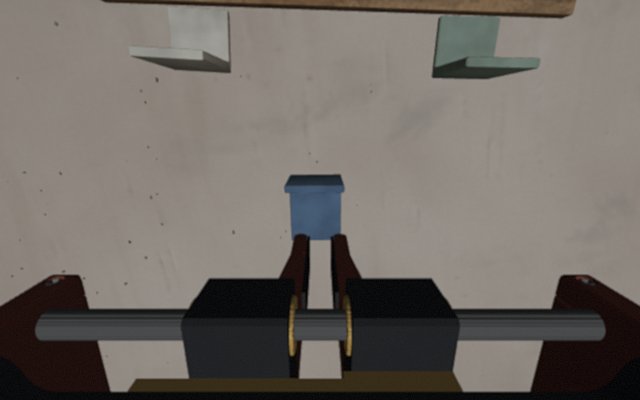

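The side view shows the fingertips above the plate, behind the foot. In the wrist view the foot's top end spans (286,176–190) to (343,190). I'll cross-check both with the wrist camera calibration.

```bash
python3 - <<'E'
from h import *
from plant import ctrl
s=ctrl.state();d=dict(np.load("wrist1.npz"));
T=np.eye(4);T[:3,:3]=Ro.from_rotvec(s["ee_rot"]).as_matrix();T[:3,3]=s["ee_pos"]
print(d["hand_eye"].round(3))
d["view"]=np.linalg.inv(T@d["hand_eye"])
f=d["frame"][160:260,260:380,::-1];cv2.imwrite("pics/w1c.png",cv2.resize(f,None,fx=6,fy=6,interpolation=cv2.INTER_CUBIC))
for n,u,v,z in [("foot top far?",289,176,.044),("",342,176,.044),("foot near",286,191,.044),("",344,191,.044),("plate end",291,238,.007),("strip near L corner",105,2,.011),("strip R near",572,16,.011)]:
    print(n,ray(d,u,v,z).round(4))
h=np.array([np.cos(-.112),np.sin(-.112),0]);l=np.array([-h[1],h[0],0])
heel=np.array([.5043,.1064,0])
for n,a,b,z in [("outer top",0,0,.044),("inner top",-6,0,.044),("heel",0,0,0),("plate end",-62,0,.007)]:
  print(n,[proj(d,heel+h*a/1000+l*y/1000+[0,0,z]).round(0) for y in (23,-23)])
E
```

```text
[[-0.     0.958  0.288  0.081]
 [ 1.     0.     0.    -0.   ]
 [ 0.     0.288 -0.958 -0.161]
 [ 0.     0.     0.     1.   ]]
foot top far? [0.5165 0.1237 0.044 ]
 [0.5119 0.0843 0.044 ]
foot near [0.5053 0.1277 0.044 ]
 [0.5002 0.0839 0.044 ]
plate end [0.4512 0.1352 0.007 ]
strip near L corner [0.6551 0.2434 0.011 ]
strip R near [ 0.6053 -0.0991  0.011 ]
outer top [array([284., 189.]), array([344., 189.])]
inner top [array([284., 197.]), array([344., 197.])]
heel [array([289., 177.]), array([341., 177.])]
plate end [array([291., 244.]), array([340., 244.])]
```

View pics/w1c.png

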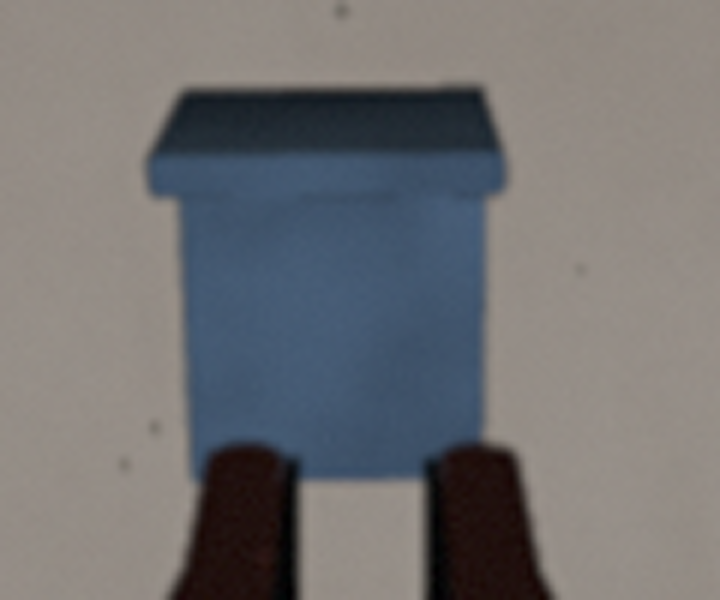

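The two cameras agree laterally and differ by about 3 mm along the tile axis. I'll descend to tip height, about 37 mm, behind the foot's inner face.

Call:
move_arm(
  plan="-3 -5 22 0 0 0; 0 0 22 0 0 0; 0 0 22 0 0 0; 0 0 0 0 0 0; 0 0 0 0 0 0",
)

```text
time: 3.82
ee_pos: [0.4765, 0.1101, 0.0378]
ee_rot: [-3.136, 0.184, -0.003]
ft_force: [-0.3, 0.6, 0.4]
finger_gap: 0.0121
```

```bash
python3 - <<'E'
from h import *
from plant import ctrl
show(ctrl.state(),[.4764,.1096,.037])
snap(ctrl,["side"],"2")
E
```

```text
t 3.83 pos [0.4765 0.1101 0.0378] heading -0.1173 z [ 0.002  0.    -1.   ] gap 0.0121 F [-0.28  0.63  0.45] q6 1.89
toolshift mm [-0.1  0.5  0.8]
```

View pics/side2.png

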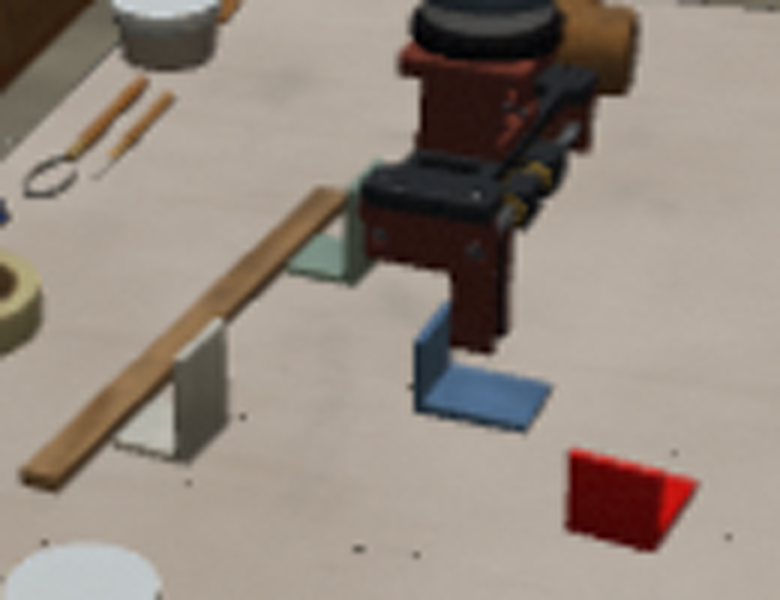

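Finger tips sit just behind the foot, low enough to overlap its top. Now I'll advance slowly to contact.

Call:
move_arm(
  plan="4 0 0 0 0 0; 4 0 0 0 0 0; 3 0 0 0 0 0; 3 0 0 0 0 0; 3 0 0 0 0 0",
)

```text
time: 4.5
ee_pos: [0.4926, 0.108, 0.0366]
ee_rot: [3.136, -0.184, -0.0]
ft_force: [0.2, 0.2, 0.8]
finger_gap: 0.0123
```

```bash
python3 - <<'E'
from h import *
from plant import ctrl
show(ctrl.state())
snap(ctrl,["side"],"3")
E
```

```text
t 4.5 pos [0.4926 0.108  0.0366] heading -0.1172 z [-0. -0. -1.] gap 0.0123 F [0.16 0.25 0.82] q6 1.88
```

View pics/side3.png

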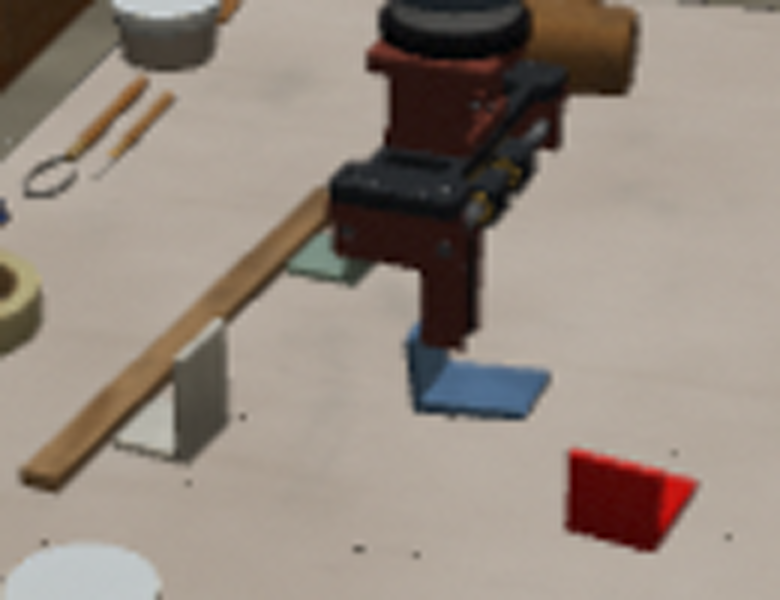

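The tile is tipping cleanly: the heel stays at (417,410) and the plate end is rising. I'll follow the arc.

Call:
move_arm(
  plan="3 0 0 0 0 0; 3 0 0.5 0 0 0; 3 0 1 0 0 0; 3 0 1 0 0 0; 3 0 1.5 0 0 0",
)

```text
time: 5.18
ee_pos: [0.5077, 0.1062, 0.0326]
ee_rot: [-3.136, 0.184, -0.0]
ft_force: [-0.5, 0.2, -0.4]
finger_gap: 0.0123
```

```bash
python3 - <<'E'
from h import *
from plant import ctrl
show(ctrl.state())
snap(ctrl,["side"],"4")
E
```

```text
t 5.17 pos [0.5077 0.1062 0.0326] heading -0.1172 z [ 0.  0. -1.] gap 0.0123 F [-0.47  0.16 -0.43] q6 1.87
```

View pics/side4.png

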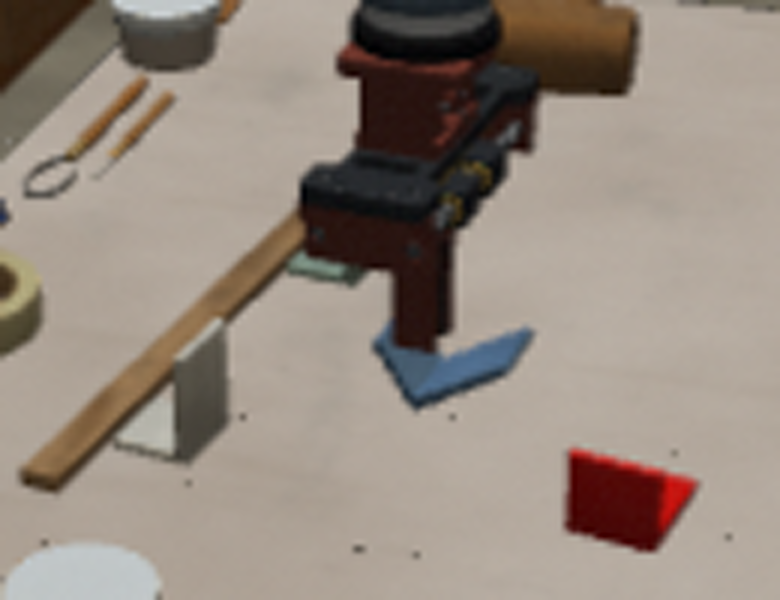

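The tile is now tipped about 35° and the heel hasn't slipped. Continuing the arc.

Call:
move_arm(
  plan="3 0 1.5 0 0 0; 3 0 2 0 0 0; 2.5 0 2 0 0 0; 2.5 0 2 0 0 0; 2 0 2 0 0 0",
)

```text
time: 5.85
ee_pos: [0.5205, 0.1047, 0.023]
ee_rot: [-3.136, 0.184, 0.0]
ft_force: [-0.9, 0.1, 0.4]
finger_gap: 0.0121
```

```bash
python3 - <<'E'
from h import *
from plant import ctrl
show(ctrl.state())
snap(ctrl,["side"],"5")
E
```

```text
t 5.85 pos [0.5205 0.1047 0.023 ] heading -0.1172 z [-0.  0. -1.] gap 0.0121 F [-0.92  0.15  0.41] q6 1.86
```

View pics/side5.png

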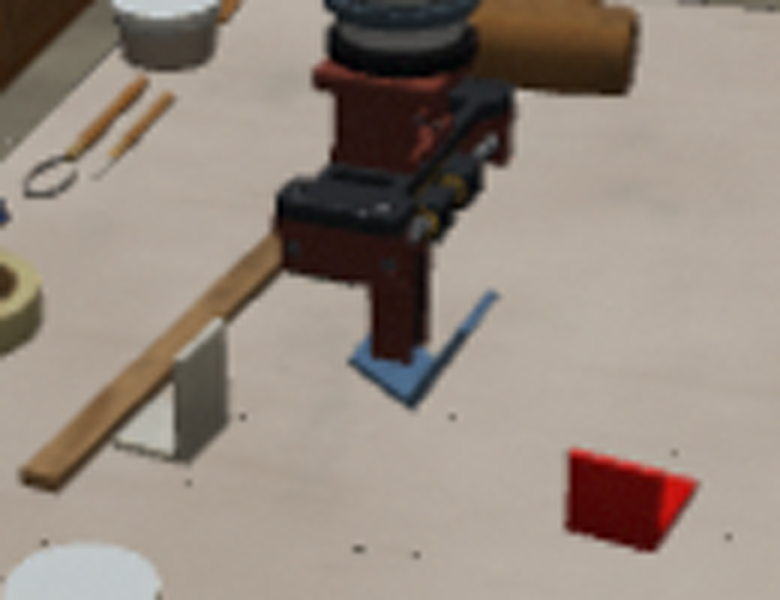

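The tile is at about 60°, near balance. One more step along the arc should drop it onto its foot.

Call:
move_arm(
  plan="1.5 0 1.5 0 0 0; 1.5 0 2 0 0 0; 1 0 2 0 0 0; 1 0 2 0 0 0; 0 0 0 0 0 0",
)

```text
time: 6.52
ee_pos: [0.5253, 0.1041, 0.0155]
ee_rot: [3.136, -0.184, -0.0]
ft_force: [-0.1, 0.1, -0.9]
finger_gap: 0.0124
```

```bash
python3 - <<'E'
from h import *
from plant import ctrl
show(ctrl.state())
snap(ctrl,["side"],"6")
E
```

```text
t 6.53 pos [0.5253 0.1041 0.0155] heading -0.1172 z [-0. -0. -1.] gap 0.0124 F [-0.11  0.13 -0.93] q6 1.86
```

View pics/side6.png

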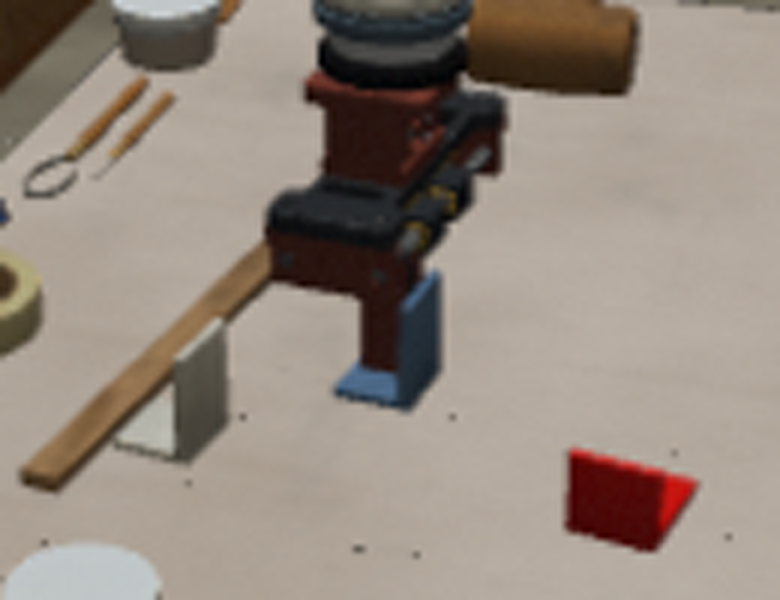

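The tile stands on its foot, with the fingers inside it. I'll ease forward 3 mm off the plate, rise, and move back behind it.

Call:
move_arm(
  plan="3 0 0 0 0 0; 0 0 -20 0 0 0; 0 0 -30 0 0 0; 0 0 -35 0 0 0; -40 0 -5 0 0 0",
)

```text
time: 7.2
ee_pos: [0.4926, 0.109, 0.1084]
ee_rot: [-3.134, 0.185, -0.012]
ft_force: [-0.7, 0.7, -0.1]
finger_gap: 0.0124
```

Call:
move_arm(
  plan="-40 0 0 0 0 0; 0 0 0 0 0 0; 0 0 0 0 0 0",
)

```text
time: 7.58
ee_pos: [0.4501, 0.1134, 0.1061]
ee_rot: [-3.136, 0.184, -0.003]
ft_force: [0.2, -0.5, 0.8]
finger_gap: 0.0119
```

```bash
python3 - <<'E'
from h import *
from plant import ctrl
show(ctrl.state())
snap(ctrl,["wrist","side"],"7")
E
```

```text
t 7.58 pos [0.4501 0.1134 0.1061] heading -0.117 z [ 0.002  0.    -1.   ] gap 0.0119 F [ 0.17 -0.5   0.81] q6 1.91
```

View pics/wrist7.png

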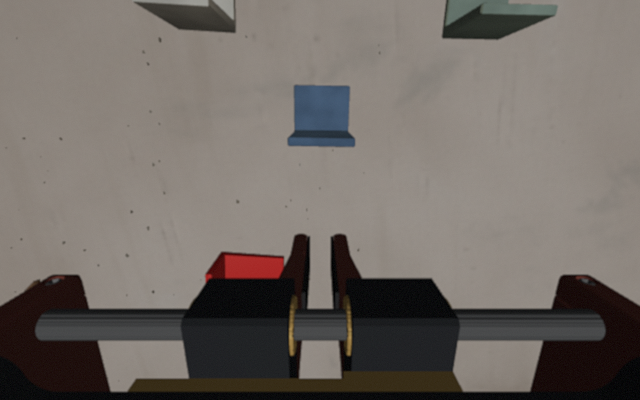

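View pics/side7.png

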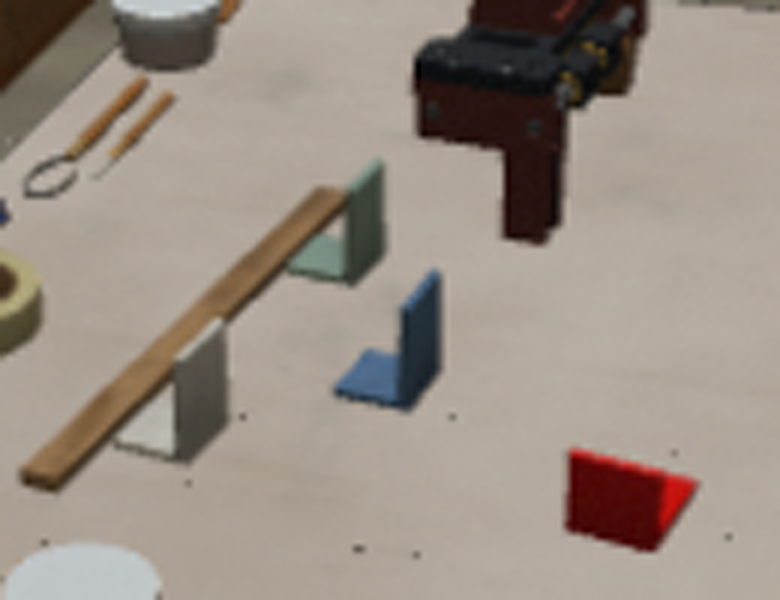

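The tile is upright; its toe edge is at (295,85)–(349,86) and the plate's top outer edge is at (288,146)–(354,146). I'll work out the slide from these.

```bash
python3 - <<'E'
from h import *
from plant import ctrl
s=ctrl.state();d=dict(np.load("wrist7.npz"))
T=np.eye(4);T[:3,:3]=Ro.from_rotvec(s["ee_rot"]).as_matrix();T[:3,3]=s["ee_pos"];d["view"]=np.linalg.inv(T@d["hand_eye"])
toe=[ray(d,*p,.006) for p in [(294.5,85.5),(349.5,85.5)]];pl=[ray(d,*p,.062) for p in [(288.5,137.5),(354,137.5)]]
a=-.1455;X=np.array([np.cos(a),np.sin(a),0]);Y=np.array([-X[1],X[0],0]);c=np.array([.640,.074,0])
for n,e in (("toe",toe),("plate top",pl)):
    m=np.mean(e,0);v=e[0]-e[1];print(n,m.round(4),"wid",np.linalg.norm(v).round(4),"yaw",(np.arctan2(v[1],v[0])-np.pi/2).round(4),"strip xy",((m-c)@X).round(4),((m-c)@Y).round(4))
tcp=c+X*(-.155)+Y*0.012;print("tcp strip",(s["ee_pos"]-c)@X,(s["ee_pos"]-c)@Y)
E
```

```text
toe [0.551  0.1001 0.006 ] wid 0.0447 yaw -0.1176 strip xy -0.0919 0.013
plate top [0.5143 0.1053 0.062 ] wid 0.0438 yaw -0.1175 strip xy -0.1289 0.0127
tcp strip -0.19334681055451608 0.011355144338213798
```

The tile stands square-ish: yaw -0.118 against the strip's -0.146, toe at strip x -92 mm, y +13 mm. I'll align the tool to the strip and tilt it slightly so the tips lead low. Then I'll drop behind the plate.

Call:
move_arm(
  plan="0 -1 0 0 0 0.0285; 15 0 20 0 0 0; 0 0 35 0 0 0; 0 0 35 0 0 0; 0 0 4 0 0.06 0",
)

```text
time: 8.3
ee_pos: [0.464, 0.1116, 0.0094]
ee_rot: [3.127, -0.232, 0.092]
ft_force: [0.8, -0.3, -0.1]
finger_gap: 0.0122
```

Call:
move_arm(
  plan="0 0 0 0 0 0; 3 0 0.2 0 0 0; 3 0 0.2 0 0 0",
)

```text
time: 8.68
ee_pos: [0.4712, 0.1112, 0.0123]
ee_rot: [3.128, -0.229, 0.096]
ft_force: [1.0, -0.1, -1.2]
finger_gap: 0.012
```

```bash
python3 - <<'E'
from h import *
from plant import ctrl
s=ctrl.state();show(s)
a=-.1455;X=np.array([np.cos(a),np.sin(a),0]);Y=np.array([-X[1],X[0],0]);c=np.array([.640,.074,0])
print((s["ee_pos"]-c)@X,(s["ee_pos"]-c)@Y)
snap(ctrl,["side"],"8")
E
```

```text
t 8.68 pos [0.4712 0.1112 0.0123] heading -0.1461 z [ 0.061 -0.008 -0.998] gap 0.012 F [ 1.02 -0.11 -1.17] q6 1.98
-0.17242889950475973 0.012350208083211495
```

View pics/side8.png

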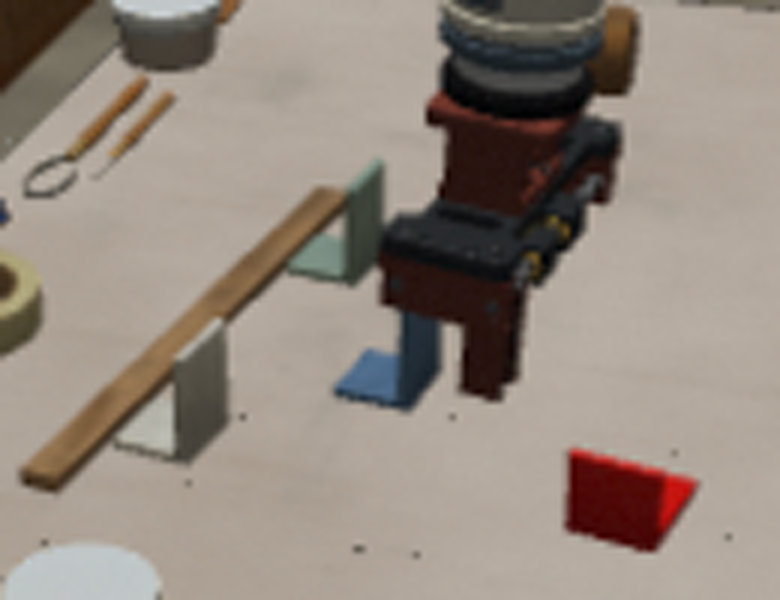

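About 26 mm to contact. I'll advance and push slowly, with a slight sideways drift toward the middle of the gap.

Call:
move_arm(
  plan="6 0 0.4 0 0 0; 6 0 0.4 0 0 0; 5 0 0.3 0 0 0; 4 0 0.2 0 0 0; 4 0 0.2 0 0 0",
)

```text
time: 9.35
ee_pos: [0.4948, 0.1074, 0.0116]
ee_rot: [3.127, -0.228, 0.094]
ft_force: [-0.7, 0.3, -0.4]
finger_gap: 0.0123
```

Call:
move_arm(
  plan="4 0 0.2 0 0 0; 4 0.5 0.2 0 0 0; 4 0.7 0.2 0 0 0; 4 0.7 0.2 0 0 0; 4 0.7 0.2 0 0 0",
)

```text
time: 9.98
ee_pos: [0.5142, 0.1018, 0.0118]
ee_rot: [3.127, -0.228, 0.094]
ft_force: [0.1, 0.1, -0.4]
finger_gap: 0.0121
```

Call:
move_arm(
  plan="4 0.7 0.2 0 0 0; 4 0.7 0.2 0 0 0; 4 0.7 0.2 0 0 0; 4 0.7 0.2 0 0 0; 4 0.7 0.2 0 0 0",
)

```text
time: 10.6
ee_pos: [0.5336, 0.0955, 0.012]
ee_rot: [3.128, -0.228, 0.094]
ft_force: [-0.0, 0.0, -1.1]
finger_gap: 0.0121
```

```bash
python3 - <<'E'
from h import *
from plant import ctrl
s=ctrl.state();show(s)
a=-.1455;X=np.array([np.cos(a),np.sin(a),0]);Y=np.array([-X[1],X[0],0]);c=np.array([.640,.074,0])
print((s["ee_pos"]-c)@X,(s["ee_pos"]-c)@Y)
snap(ctrl,["side","wrist"],"9")
E
```

```text
t 10.6 pos [0.5336 0.0955 0.012 ] heading -0.1457 z [ 0.059 -0.009 -0.998] gap 0.0121 F [-0.04  0.01 -1.1 ] q6 1.91
-0.10844178075307512 0.005865129074950659
```

View pics/side9.png

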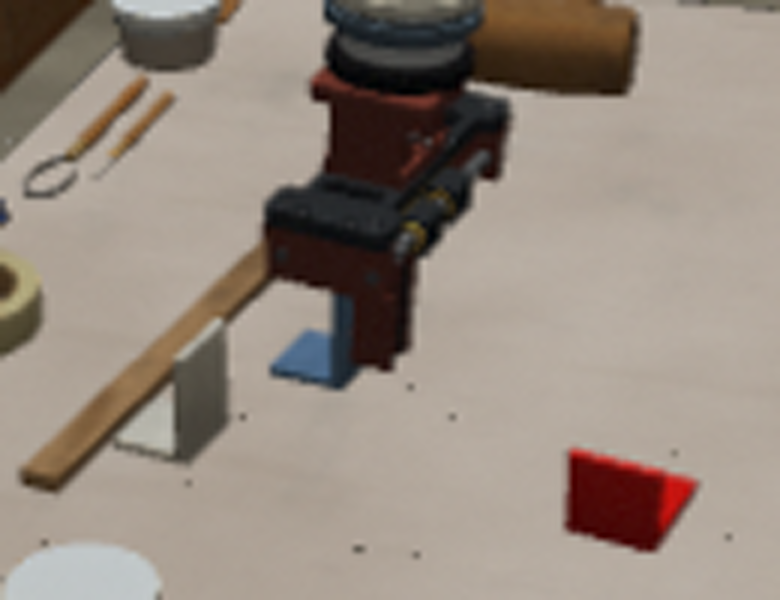

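View pics/wrist9.png

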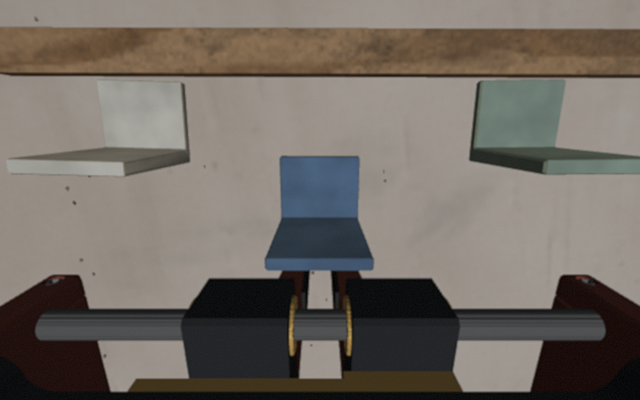

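The tile is sliding square and upright. Its toe centre is at column 319 and the gap's middle at 331, so it still has 6–7 mm to drift over. About 43 mm of push remains.

Call:
move_arm(
  plan="4 0.7 0.2 0 0 0; 4 0.7 0.2 0 0 0; 4 0.7 0.2 0 0 0; 4 0.7 0.2 0 0 0; 4 0.7 0.2 0 0 0",
)

```text
time: 11.32
ee_pos: [0.5529, 0.0891, 0.0122]
ee_rot: [3.128, -0.228, 0.094]
ft_force: [-0.3, -0.3, 0.5]
finger_gap: 0.012
```

Call:
move_arm(
  plan="4 0.7 0.2 0 0 0; 4 0.7 0.2 0 0 0; 3 0.5 0.2 0 0 0; 3 0.5 0.2 0 0 0",
)

```text
time: 11.82
ee_pos: [0.5662, 0.0848, 0.0123]
ee_rot: [3.127, -0.228, 0.093]
ft_force: [-0.9, -0.5, 1.1]
finger_gap: 0.012
```

```bash
python3 - <<'E'
from h import *
from plant import ctrl
s=ctrl.state();show(s)
a=-.1455;X=np.array([np.cos(a),np.sin(a),0]);Y=np.array([-X[1],X[0],0]);c=np.array([.640,.074,0])
print((s["ee_pos"]-c)@X,(s["ee_pos"]-c)@Y)
snap(ctrl,["wrist"],"10")
E
```

```text
t 11.82 pos [0.5662 0.0848 0.0123] heading -0.1457 z [ 0.059 -0.009 -0.998] gap 0.012 F [-0.87 -0.54  1.12] q6 1.88
-0.0745818224521186 -6.252342520877091e-05
```

View pics/wrist10.png

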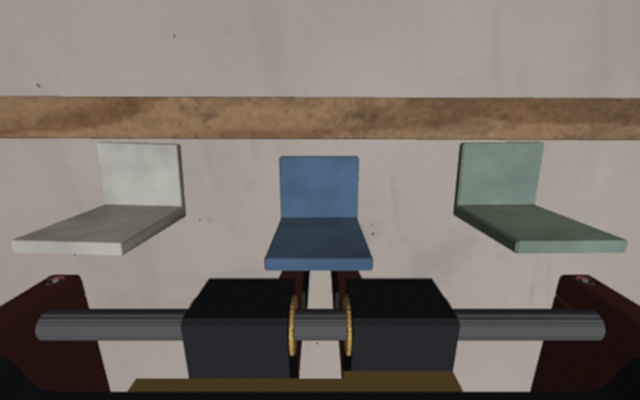

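It is centred now: blue toe at column 319.5, gap middle at 320. The blue toe is at row 156 and its neighbours' toes at row 143, so about 8 mm remain. I'll finish in small steps and watch the force.

Call:
move_arm(
  plan="2 0 0.1 0 0 0; 2 0 0.1 0 0 0; 1.5 0 0.1 0 0 0; 1 0 0 0 0 0; 0 0 0 0 0 0",
)

```text
time: 12.5
ee_pos: [0.5727, 0.0839, 0.0124]
ee_rot: [3.128, -0.228, 0.094]
ft_force: [-0.2, 0.2, -0.1]
finger_gap: 0.0119
```

```bash
python3 - <<'E'
from h import *
from plant import ctrl
s=ctrl.state();show(s)
snap(ctrl,["wrist"],"11")
f=np.load("wrist11.npz")["frame"][90:280,80:580,::-1];cv2.imwrite("pics/w11c.png",cv2.resize(f,None,fx=1.6,fy=3,interpolation=cv2.INTER_CUBIC))
E
```

```text
t 12.5 pos [0.5727 0.0839 0.0124] heading -0.1457 z [ 0.06  -0.009 -0.998] gap 0.0119 F [-0.19  0.25 -0.1 ] q6 1.88
```

View pics/w11c.png

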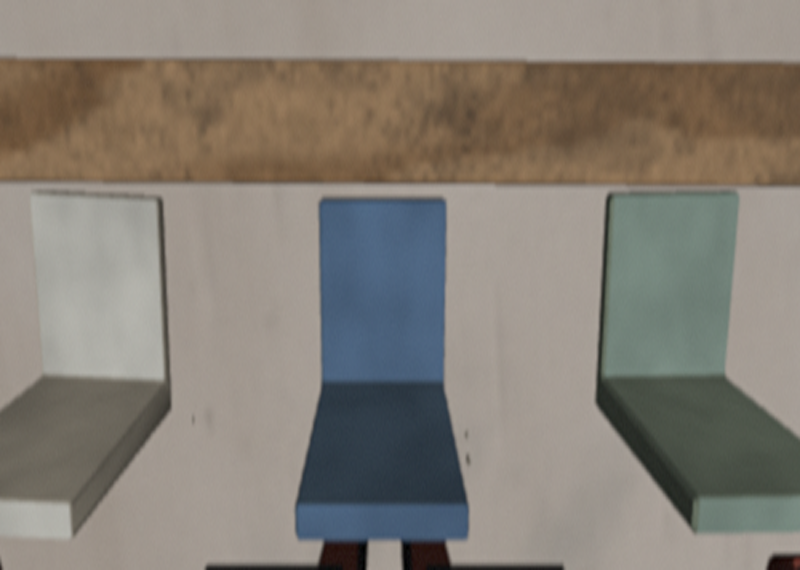

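The blue toe is about 5 crop rows behind its neighbours, or 1–1.5 mm. Pushing on gently until the force rises.

Call:
move_arm(
  plan="0.7 0 0 0 0 0; 0.7 0 0 0 0 0; 0 0 0 0 0 0",
)

```text
time: 12.92
ee_pos: [0.574, 0.0837, 0.0125]
ee_rot: [3.128, -0.228, 0.094]
ft_force: [0.4, 0.2, -0.6]
finger_gap: 0.012
```

Call:
move_arm(
  plan="0.7 0 0 0 0 0; 0.5 0 0 0 0 0; 0 0 0 0 0 0",
)

```text
time: 13.3
ee_pos: [0.5752, 0.0835, 0.0126]
ee_rot: [3.128, -0.228, 0.094]
ft_force: [0.1, -0.5, -0.1]
finger_gap: 0.012
```

```bash
python3 - <<'E'
from h import *
from plant import ctrl
s=ctrl.state();show(s)
snap(ctrl,["wrist"],"12")
f=np.load("wrist12.npz")["frame"][90:280,80:580,::-1];cv2.imwrite("pics/w12c.png",cv2.resize(f,None,fx=1.6,fy=3,interpolation=cv2.INTER_CUBIC))
E
```

```text
t 13.3 pos [0.5752 0.0835 0.0126] heading -0.1457 z [ 0.059 -0.009 -0.998] gap 0.012 F [ 0.11 -0.52 -0.11] q6 1.87
```

View pics/w12c.png

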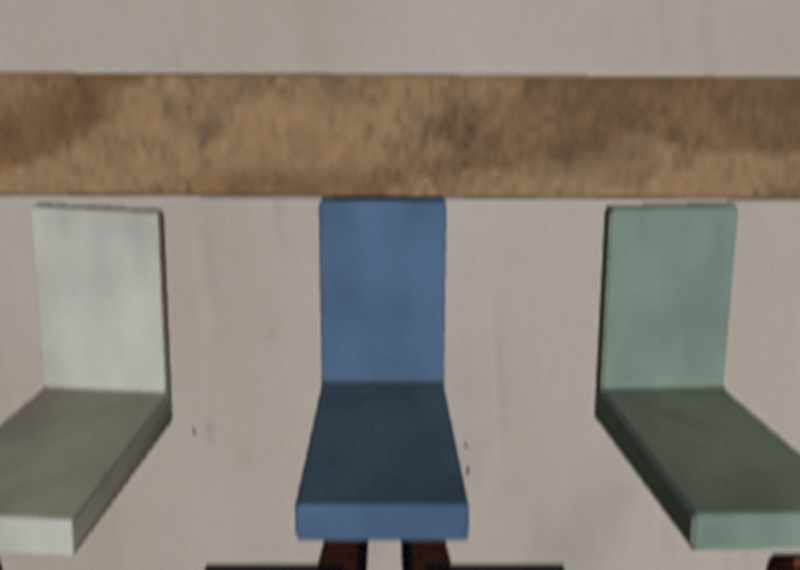

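The blue toe is now past its neighbours and within about 1 mm of the strip's face. One last nudge to get contact.

Call:
move_arm(
  plan="0.5 0 0 0 0 0; 0.5 0 0 0 0 0; 0 0 0 0 0 0",
)

```text
time: 13.72
ee_pos: [0.5759, 0.0834, 0.0125]
ee_rot: [3.127, -0.228, 0.093]
ft_force: [-1.4, 0.1, -0.0]
finger_gap: 0.0122
```

```bash
python3 - <<'E'
from h import *
from plant import ctrl
s=ctrl.state();show(s)
snap(ctrl,["wrist"],"13")
f=np.load("wrist13.npz")["frame"][90:280,80:580,::-1];cv2.imwrite("pics/w13c.png",cv2.resize(f,None,fx=1.6,fy=3,interpolation=cv2.INTER_CUBIC))
E
```

```text
t 13.72 pos [0.5759 0.0834 0.0125] heading -0.1457 z [ 0.059 -0.009 -0.998] gap 0.0122 F [-1.37  0.1  -0.03] q6 1.87
```

View pics/w13c.png

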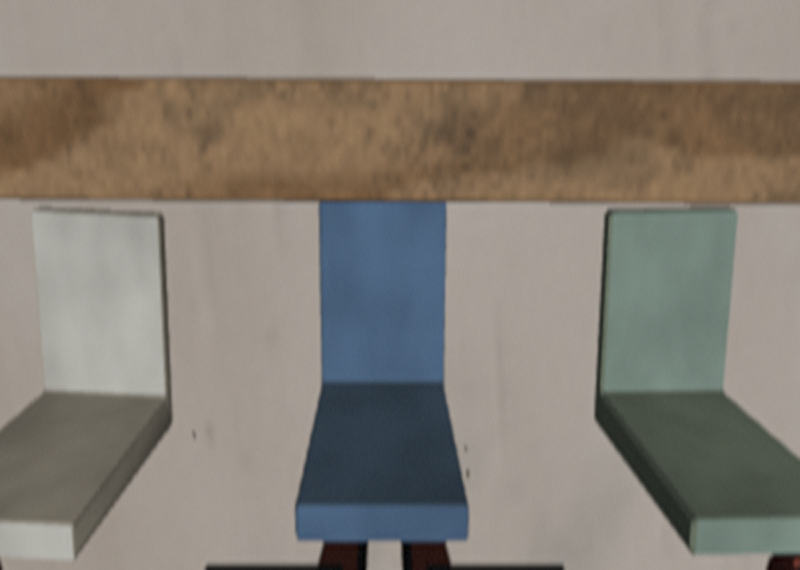

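The toe is against the strip: the force reads -1.4 N and the last nudge fell short. I'll back off and check.

Call:
move_arm(
  plan="-4 0 0 0 0 0; -15 0 -2 0 0 0; -30 0 -2 0 0 0; -20 0 -40 0 0 0; 0 0 -50 0 0 0",
)

```text
time: 14.4
ee_pos: [0.4983, 0.0941, 0.1018]
ee_rot: [3.127, -0.227, 0.085]
ft_force: [0.7, -0.3, -0.5]
finger_gap: 0.0119
```

Call:
move_arm(
  plan="-40 0 0 0 0 0; -20 0 0 0 0 0; 0 0 0 0 0 0; 0 0 0 0 0 0",
)

```text
time: 14.9
ee_pos: [0.4439, 0.103, 0.0989]
ee_rot: [3.128, -0.228, 0.096]
ft_force: [0.3, -0.0, -0.7]
finger_gap: 0.0121
```

```bash
python3 - <<'E'
from h import *
from plant import ctrl
s=ctrl.state();show(s)
snap(ctrl,["top","side"],"14")
E
```

```text
t 14.9 pos [0.4439 0.103  0.0989] heading -0.1455 z [ 0.06  -0.008 -0.998] gap 0.0121 F [ 0.32 -0.03 -0.67] q6 1.96
```

View pics/side14.png

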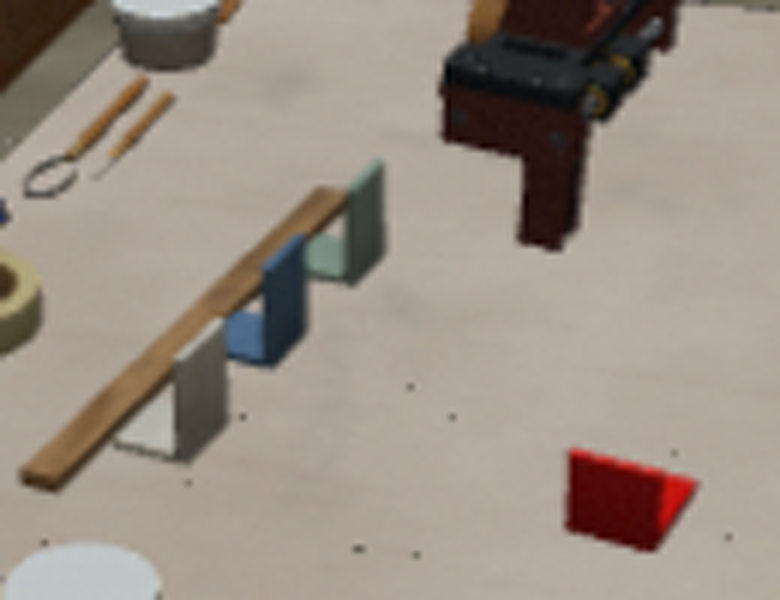

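View pics/top14.png

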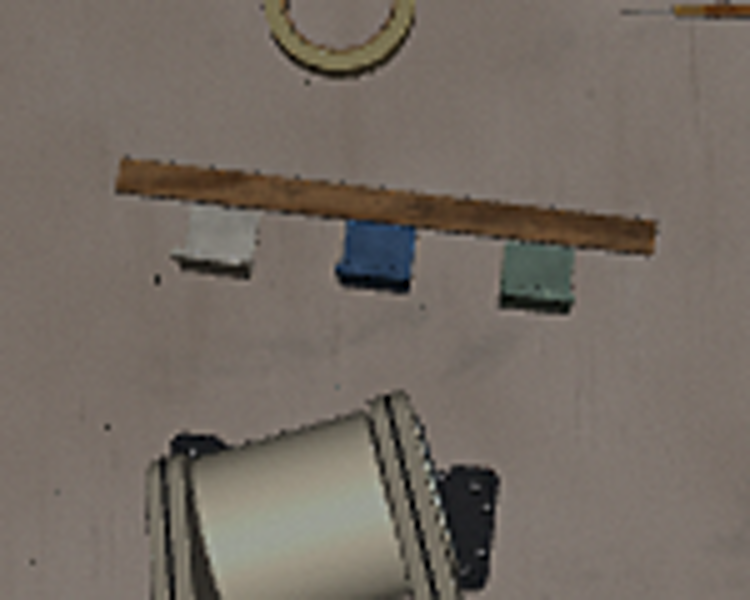

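The blue tile stands upright with its toe at the strip, square and midway: blue is at column 378 in the top view, with cream at 222 and green at 538. The cream and green tiles haven't moved. The arm is clear, so I'm handing in.

```bash
python3 -c "
from plant import ctrl
print(ctrl.close_job())"
```

```text
the job is handed in; nothing more can be done
None
```

The blue tile is back up on its foot in the gap, with its toe against the strip. I tipped it up about its heel with the nearly shut fingers, then slid it in by low pushes on the back of the plate. I handed the job in at about 15 s; no verdict was reported.

**Last checks:**
- **Toe at the strip:** the last nudge met about 1.4 N, and the wrist picture shows no gap between toe and strip.
- **Upright and in line:** the tile stands upright in the side view and sits midway between its neighbours in the top view. It looks square to the strip by eye; I did not measure its final angle.
- **Other things:** the green, cream and red tiles look unmoved in the final pictures. I did not check the tubs, spray bottle, brush, mallet or tape one by one, but the arm did not go near them at working height. It is now clear of everything.

**Disagreement:** early on, the wrist and top cameras differed by about 3 mm along the tile's axis. I settled it by feeling for contact.

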